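Spring the battery door of a face-down handheld oscilloscope by its hidden release button

TASK

The handheld oscilloscope lies on its face on the repair bench and its battery has to come out: its release button is sunk flush somewhere in the plain dark strip beside the battery door. Feel lightly along the strip with shut fingertips until you find it, press it in until the door springs up, then move clear and leave the door standing ajar on its own spring. Only touch and press: do not shift, lift or pry the instrument or its door, and leave everything else on the bench where it is.

Things in the scene. Friction and masses are not known exactly. Their poses are not given: they have to be found in the camera images.
- scope: Grey handheld oscilloscope with teal rubber end caps, 174 (its x) x 264 (its y) x 62 mm, 1.4 kg, loose, face down, level. Origin: centre of its underside; z up. On its back, from -x to +x, all level, 62 mm up: grey rail (x -85 to -68 mm), plain dark strip (-68 to -28), dark battery door (-26 to 66, |y| under 82), grey rail. End caps (|y| over 100 mm) stand 2 mm higher.
- strip_mid (a point): Middle of the plain dark strip, on its surface (scope x -48, y 0, z 62 mm). The strip is flat and rigid, 40 mm (scope x) by 200 mm (scope y). The release button lies on its centre line, centred anywhere up to 33 mm either way along scope y from this point; the place is not measured: feel for it, or look (a shade darker, in a thin black gap).
- release_button (a joint): Travel of the release button in m: 0 out, 0.005 fully in, straight down; spring 1.5 N at first, 5 N at the bottom. About 3.5 mm frees the door. It sits in a well across the strip's whole 40 mm, 50 mm long (scope y); its level pad (38 x 47 mm) lies 2 mm below the strip, so a shut fingertip loses touch there, then finds it springy.
- battery_door (a joint): Angle of the battery door in rad: 0 shut and latched, level with the strip. Hinge along scope y at scope x 66, z 60 mm; the free edge, 92 mm from it and next to the strip, rises and swings away from the strip. Once freed, its spring brings it to about 0.6 within a second and holds it there; it does not latch again.
- door_edge (a point): Middle of the door's free edge, on its upper surface; rises by about 50 mm when the door stands ajar.
- spare_pack: Bystander: black spare battery pack, 136 x 68 x 16 mm, lying beside the oscilloscope's -y end. Origin: centre of its underside.
- tweezers: Bystander: black tweezers lying flat, 136 mm long (own x), 8 mm high, on the -x side of the oscilloscope. Origin: centre of the underside.
- screwdriver: Bystander: red-handled screwdriver lying flat, 150 mm long (own x), on the -x side of the oscilloscope. Origin: on the bench under it, within its length.
- solder_reel: Bystander: blue reel of solder standing on its flange, 54 mm in diameter, 38 mm high, near the +y end. Origin: centre of the underside.
- flux_jar: Bystander: amber jar with black cap, 48 mm in diameter, 45 mm high, near the +y end. Origin: centre of the underside.
- teal_lid: Bystander: light teal round plastic lid, 72 mm in diameter, 14 mm high. Origin: centre of the underside.
- screw_tray: Bystander: aluminium screw tray, 140 x 90 x 22 mm. Origin: centre of the underside.
- board_holder: Bystander: aluminium holder with a green circuit board, 150 x 90 x 16 mm. Origin: centre of the underside.

How it is judged:
On the way, in this order (a step that is already met when the one before it is completed fails the run):
1. a fingertip presses the release button in (value of joint release_button above 0.0015 m and contact force between the fingers and scope above 0.5 N).
2. the freed battery door springs up (value of joint battery_door above 0.4 rad), for 0.2 s.
At the end, for the whole second after the job is handed in: The battery door stands ajar on its own spring (0.45 to 0.8 rad) and still, the release button has sprung out again, the oscilloscope lies flat within 20 mm of where it was, and the robot is clear of everything (value of joint battery_door between 0.45 and 0.8 rad and velocity of joint battery_door between -0.1 and 0.1 rad/s and value of joint release_button below 0.001 m and distance of scope from where it was at the start of the episode below 0.02 m and angle between scope's own z axis and vertical below 0.03 rad); the robot touches nothing.
It fails at once if the oscilloscope is shoved, lifted or tipped (moved over 20 mm or tilted over 0.1 rad) (distance of scope from where it was at the start of the episode above 0.02 m or angle between scope's own z axis and vertical above 0.1 rad).
It fails at once if a finger bears on the oscilloscope with more than 40 N (contact force between the fingers and scope above 40 N).
It fails at once if the battery door is lifted past where its spring leaves it (over 0.9 rad) (value of joint battery_door above 0.9 rad).
It fails at once if a bystander is moved more than 25 mm (distance of any of spare_pack, tweezers, screwdriver, solder_reel, flux_jar, teal_lid, screw_tray, board_holder from where it was at the start of the episode above 0.025 m).
It also fails if it takes over 54 s, if anything falls off the work surface, if the arm or the gripper's body presses on something with over 40 N, if the wrist force passes 120 N, or if a joint passes its speed limit or range.

ROBOT

A 7-joint arm with a two-finger parallel gripper is mounted at the origin on the work surface. World frame = base frame: x ahead of the robot, y to its left, z up, the work surface at z = 0. Lengths are in m, angles in rad, forces in N, time in s.
With the tool pointing down it reaches from about 0.425 to 0.925 m from the base axis. Payload 6.8 kg.
Tool frame: the origin (TCP) lies at the very end of the fingers, on their centre line; the grasp point (between the pads) lies grip_point_offset behind it (grip_point_offset is the distance from the TCP to the grasp point, in m); z points along the fingers, y is the direction in which the jaws open and shut (so a half turn about z gives the same grasp; the last joint's range is limited). The gripper opens to 88 mm and grips with 3 to 60 N. Pads are 20 mm wide; open, the fingers measure 115 mm over their backs; the gripper's body (75 mm by 178 mm) begins 61 mm behind the grasp point.
Start: joints at [1.095, 0.477, 0.022, 1.555, -0.011, 1.109, -0.083], TCP at [0.243, -0.63, 0.223] pointing down, gripper open.
Joint ranges: [-2.96, 2.96], [-0.34, 2.1], [-1.41, 1.46], [0.24, 2.44], [-1.37, 4.51], [0.17, 1.92], [-2.96, 2.96]. Speed limits (rad/s): [2.39, 2.39, 3.14, 3.14, 3.14, 3.14, 3.14].

INTERFACE

Orientations are given as a rotation vector (axis times angle).
In Python, from rig import state, snapshot, camera_info, hand_in, grip_point_offset gives the robot as it stands.
- The arm moves only by the tool jog_arm, never from a script. Its argument "steps" is a list of rows, each an object of numbers: "tx", "ty", "tz": the shift along the world's x, y, z in units of 40 mm (1.0 is 40 mm); "rx", "ry", "rz": the turn, a rotation vector about the world's x, y, z in units of 6 degrees (1.0 is 6 degrees); "hand": the finger opening in mm, from 0 to 87.8. A call has exactly 8 rows; each row is the pose to reach, as a shift and turn from the pose measured when the call began; what a row does not reach only later rows make up. A row lasts 1/12 s, in which the tool goes at most 41.7 mm and 7.16 degrees, less where a joint would pass 70% of its speed; a pose out of reach is approached as far as the arm can. A call with a gripper value outside its range is refused whole. The fingers move at their own pace and stop on an object; "squeeze" is the grip in N (left out, the last holds). Time passes only in rows, so rows that repeat a pose let the fingers close, or fill a call up. It gives the time, the measured TCP pose, the force and the opening at its end, in the units of the state.
- state(): the state, without advancing time (a new reading comes with each control period).
- snapshot(name): name is "scene" or "top"; returns the picture (400x640x3 uint8, red, green, blue); there is no depth.
- camera_info(name): a dict with "intrinsics" (3x3 intrinsics, pixels), "xyz" and "attitude" of the camera in the world. Camera axes: x right, y down, z forward; pixel columns grow to the right and rows downward; lengths in m; the calibration is good to about 2 mm. A picture is of the moment at which its call begins. camera_info takes no time and is no camera call.
- hand_in(): hands the job in, once; it reports no verdict.
The state is a dict: "clock": time; "q": joint angles; "dq": joint speeds; "joint_torque": joint torques, N m; "tool_pos": TCP position; "tcp_rot": TCP orientation; "contact_force": force on the tool from outside, world axes, zero at the start; "wrist_torque": the same for the moment, N m; "opening": finger opening in m.
Only numpy, scipy, OpenCV 4.12 (cv2) and the standard library are available. Lean on these libraries where they do the work, as an engineer would, in place of code of your own. Each camera call takes 0.05 s, during which the arm holds its last target. There are 200 camera calls.

## Working session

There is one attempt and no reset: what is moved stays moved. The work goes in short steps, Python scripts to look and compute and a tool call to move; the robot and the scene stay as the last step left them, time stands still between calls to the robot, and variables do not carry over. Pictures are saved under pics/ and viewed, about 8 in all and at most 12, crops included, and the job is handed in when it is done.

Besides the shell and the picture viewer there is one more tool, called after ">>>" as name(argument=value, ...) on one line, values as JSON. jog_arm: Moves the arm, as the interface text tells. Its arguments: {"type":"object","properties":{"steps":{"type":"array"},"squeeze":{"type":"number"}},"required":["steps"]}

```bash
mkdir -p pics
python3 - <<'E'
from rig import *
import cv2
print(state(), grip_point_offset)
for n in ("scene","top"):
    cv2.imwrite(f"pics/{n}0.png",cv2.cvtColor(snapshot(n),cv2.COLOR_RGB2BGR)); print(camera_info(n))
E
```

```text
{'clock': 0.0, 'q': array([ 1.094903  ,  0.47779778,  0.02233931,  1.55646768, -0.01151623,
        1.10928994, -0.0830683 ]), 'dq': array([-5.15738533e-04, -6.38405941e-04, -8.02815052e-04,  9.47905349e-04,
        7.16479297e-04,  1.35448276e-03, -9.30495456e-05]), 'joint_torque': array([ 6.78481283e-04, -5.82845557e+01,  1.53473508e+00, -2.72606117e+01,
       -5.44521224e-02,  1.67561020e-02,  1.44477094e-04]), 'tool_pos': array([ 0.24246934, -0.62928886,  0.22167642]), 'tcp_rot': array([-3.08686009e+00, -5.74223999e-01,  7.13679244e-04]), 'contact_force': array([-0.07736312, -1.12964449,  0.13137151]), 'wrist_torque': array([-0.10447959,  0.02266035,  0.02420431]), 'opening': 0.0881735007003926} 0.0187
{'intrinsics': array([[439.47882159,   0.        , 319.36856371],
       [  0.        , 439.47882159, 195.09499866],
       [  0.        ,   0.        ,   1.        ]]), 'xyz': array([1.14356077, 0.87689185, 1.05984954]), 'attitude': array([-0.81202542, -2.55496097,  1.11500011])}
{'intrinsics': array([[437.01782576,   0.        , 315.6010204 ],
       [  0.        , 437.01782576, 194.34734357],
       [  0.        ,   0.        ,   1.        ]]), 'xyz': array([ 0.27498486, -0.0219669 ,  1.30798141]), 'attitude': array([-2.16433931,  2.10425306, -0.19454508])}
```

View pics/top0.png

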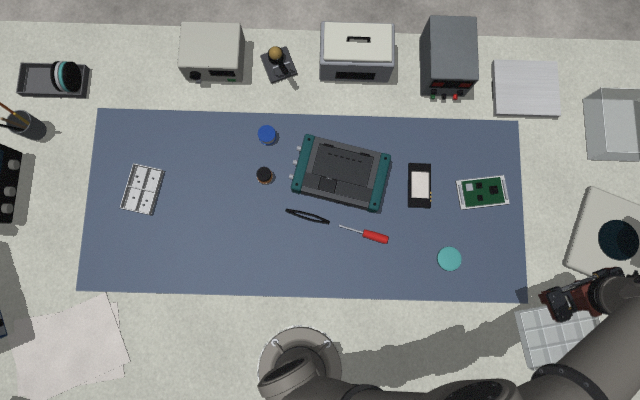

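View pics/scene0.png

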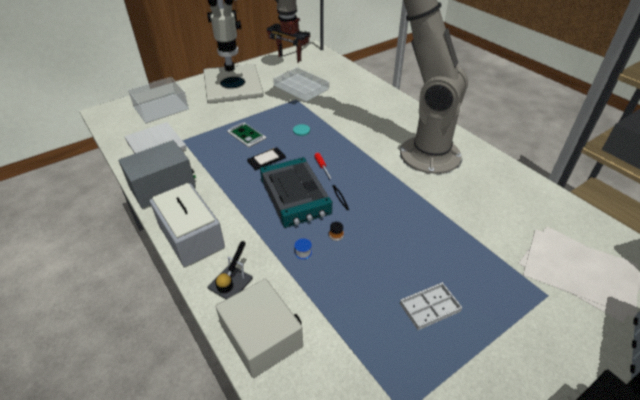

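The top view shows the scope around (340,172), with its -x side facing down toward the robot and its -y end at the right. There may be a darker patch near (327,184), so I'll measure and zoom in.

```bash
cat > h.py <<'E'
from rig import *
import cv2, numpy as np
from scipy.spatial.transform import Rotation as R
def ray(n,uv,z):
    c=camera_info(n); M=R.from_rotvec(c["attitude"]).as_matrix()
    d=M@np.linalg.solve(c["intrinsics"],[uv[0],uv[1],1]); o=c["xyz"]
    return o+d*(z-o[2])/d[2]
def px(n,p):
    c=camera_info(n); M=R.from_rotvec(c["attitude"]).as_matrix()
    q=c["intrinsics"]@(M.T@(np.array(p)-c["xyz"])); return q[:2]/q[2]
E
python3 - <<'E'
from h import *
im=cv2.imread("pics/top0.png"); hsv=cv2.cvtColor(im,cv2.COLOR_BGR2HSV)
m=cv2.inRange(hsv,(80,120,40),(97,255,255)); m[:, :280]=0; m[:,400:]=0; m[:125]=0;m[220:]=0
C,_=cv2.findContours(m,cv2.RETR_EXTERNAL,cv2.CHAIN_APPROX_NONE)
P=[]
for c in C:
    if cv2.contourArea(c)>50:
        r=cv2.minAreaRect(c); print(r, [b.round(1).tolist() for b in cv2.boxPoints(r)]); P.append(ray("top",r[0],.062))
pts=np.vstack([c[:,0] for c in C if cv2.contourArea(c)>50])
W=np.array([ray("top",p,.064)[:2] for p in pts]).astype(np.float32)
r=cv2.minAreaRect(W); print(r)
print(P)
cv2.imwrite("pics/crop0.png",cv2.convertScaleAbs(cv2.resize(im[125:220,285:400],None,fx=6.5,fy=6,interpolation=cv2.INTER_CUBIC),alpha=2))
E
```

```text
((379.4393005371094, 182.0004425048828), (9.983551025390625, 58.458255767822266), 13.626996040344238) [[367.70001220703125, 209.1999969482422], [381.5, 152.39999389648438], [391.20001220703125, 154.8000030517578], [377.3999938964844, 211.60000610351562]]
((302.04150390625, 162.8444061279297), (9.533516883850098, 58.42500305175781), 14.931416511535645) [[289.8999938964844, 189.8000030517578], [305.0, 133.39999389648438], [314.20001220703125, 135.8000030517578], [299.1000061035156, 192.3000030517578]]
((0.5609428286552429, -0.10077767074108124), (0.26034459471702576, 0.17546221613883972), 77.34790802001953)
[array([ 0.53538003, -0.21434789,  0.062     ]), array([0.58599688, 0.01287065, 0.062     ])]
```

View pics/crop0.png

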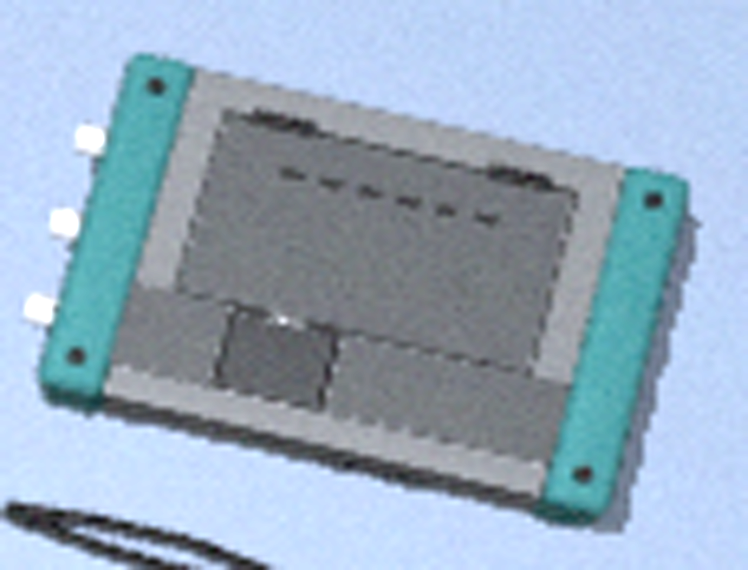

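The button shows clearly as a darker square with a black gap at crop (276,358), which is about (327.5,184.7) in the full image. Next I'll work out its position and the yaw I need.

Run:
```python
from h import *
a=np.array([0.53538003,-0.21434789]);b=np.array([0.58599688,0.01287065]);c=(a+b)/2
y=(b-a)/np.linalg.norm(b-a); x=np.array([y[1],-y[0]]); print("yaw",np.degrees(np.arctan2(x[1],x[0])),c)
w=ray("top",(327.4,184.5),.06)[:2]; print("btn world",w,"scope",(w-c)@x,(w-c)@y)
yb=(w-c)@y; t=c+x*-.050+y*yb; print("target",t)
s=state();M=R.from_rotvec(s["tcp_rot"]).as_matrix(); print(M)
ang=np.degrees(np.arctan2(M[1,1],M[0,1])); d=np.degrees(np.arctan2(y[1],y[0]))-ang; d=(d+90)%180-90
print("rz deg",d,d/6,"shift units",(t-s["tool_pos"][:2])/.04, "tilt", R.from_matrix(M).inv().apply([0,0,1]))
```

```text
yaw -12.558562687517085 [ 0.56068845 -0.10073862]
btn world [ 0.52390667 -0.06296547] scope -0.044115052127199336 0.02887166493056807
target [ 0.51816252 -0.06168586]
[[ 9.33101294e-01  3.59613037e-01 -6.62237466e-04]
 [ 3.59613632e-01 -9.33100200e-01  1.43267496e-03]
 [-1.02725317e-04 -1.57498048e-03 -9.99998754e-01]]
rz deg -33.63502327169613 -5.605837211949354 shift units [ 6.89069034 14.19203416] tilt [-1.02725317e-04 -1.57498048e-03 -9.99998754e-01]
```

>>> jog_arm(steps=[{"tx":0.45,"ty":0.9,"rz":-0.4,"hand":0},{"tx":0.9,"ty":1.8,"rz":-0.8,"hand":0},{"tx":1.3,"ty":2.7,"rz":-1.2,"hand":0},{"tx":1.75,"ty":3.6,"rz":-1.6,"hand":0},{"tx":2.2,"ty":4.5,"rz":-2.0,"hand":0},{"tx":2.65,"ty":5.4,"rz":-2.4,"hand":0},{"tx":3.1,"ty":6.3,"rz":-2.8,"hand":0},{"tx":3.5,"ty":7.1,"rz":-3.2,"hand":0}], squeeze=10)

```text
invalid input at $.steps[0]: expected keys tx, ty, tz, rx, ry, rz, hand
```

>>> jog_arm(steps=[{"tx":0.45,"ty":0.9,"tz":0,"rx":0,"ry":0,"rz":-0.4,"hand":0},{"tx":0.9,"ty":1.8,"tz":0,"rx":0,"ry":0,"rz":-0.8,"hand":0},{"tx":1.3,"ty":2.7,"tz":0,"rx":0,"ry":0,"rz":-1.2,"hand":0},{"tx":1.75,"ty":3.6,"tz":0,"rx":0,"ry":0,"rz":-1.6,"hand":0},{"tx":2.2,"ty":4.5,"tz":0,"rx":0,"ry":0,"rz":-2.0,"hand":0},{"tx":2.65,"ty":5.4,"tz":0,"rx":0,"ry":0,"rz":-2.4,"hand":0},{"tx":3.1,"ty":6.3,"tz":0,"rx":0,"ry":0,"rz":-2.8,"hand":0},{"tx":3.5,"ty":7.1,"tz":0,"rx":0,"ry":0,"rz":-3.2,"hand":0}], squeeze=10)

```text
clock: 0.77
tool_pos: [0.3831, -0.3427, 0.2216]
tcp_rot: [-3.139, -0.05, 0.001]
contact_force: [0.3, -1.0, 0.6]
opening: 0.0381
```

>>> jog_arm(steps=[{"tx":0.45,"ty":0.9,"tz":0,"rx":0,"ry":0,"rz":-0.4,"hand":0},{"tx":0.9,"ty":1.8,"tz":0,"rx":0,"ry":0,"rz":-0.8,"hand":0},{"tx":1.3,"ty":2.7,"tz":0,"rx":0,"ry":0,"rz":-1.2,"hand":0},{"tx":1.75,"ty":3.6,"tz":0,"rx":0,"ry":0,"rz":-1.6,"hand":0},{"tx":2.2,"ty":4.5,"tz":0,"rx":0,"ry":0,"rz":-2.0,"hand":0},{"tx":2.65,"ty":5.4,"tz":-0.3,"rx":0,"ry":0,"rz":-2.4,"hand":0},{"tx":3.1,"ty":6.3,"tz":-0.6,"rx":0,"ry":0,"rz":-2.4,"hand":0},{"tx":3.45,"ty":7.0,"tz":-1.0,"rx":0,"ry":0,"rz":-2.4,"hand":0}])

```text
clock: 1.43
tool_pos: [0.5226, -0.0594, 0.182]
tcp_rot: [-3.12, 0.341, -0.003]
contact_force: [0.9, -1.2, -0.4]
opening: 0.0002
```

>>> jog_arm(steps=[{"tx":0,"ty":0,"tz":-0.4,"rx":0,"ry":0,"rz":0,"hand":0},{"tx":0,"ty":0,"tz":-0.8,"rx":0,"ry":0,"rz":0,"hand":0},{"tx":0,"ty":0,"tz":-1.2,"rx":0,"ry":0,"rz":0,"hand":0},{"tx":0,"ty":0,"tz":-1.5,"rx":0,"ry":0,"rz":0,"hand":0},{"tx":0,"ty":0,"tz":-1.8,"rx":0,"ry":0,"rz":0,"hand":0},{"tx":0,"ty":0,"tz":-1.8,"rx":0,"ry":0,"rz":0,"hand":0},{"tx":0,"ty":0,"tz":-1.8,"rx":0,"ry":0,"rz":0,"hand":0},{"tx":0,"ty":0,"tz":-1.8,"rx":0,"ry":0,"rz":0,"hand":0}])

```text
clock: 2.1
tool_pos: [0.523, -0.0594, 0.1104]
tcp_rot: [-3.12, 0.341, -0.004]
contact_force: [-0.5, -0.6, 0.3]
opening: 0.0007
```

Run:
```python
from h import *
im=cv2.cvtColor(snapshot("scene"),cv2.COLOR_RGB2BGR); 
t=snapshot("top")[:,:,::-1]
s=state();print(s["tool_pos"],s["contact_force"],s["opening"]); 
f=lambda i,u,v:cv2.convertScaleAbs(cv2.resize(np.ascontiguousarray(i[v-45:v+45,u-65:u+65]),None,fx=6,fy=3*1.1*1.0/1.0 if 0 else 6,interpolation=cv2.INTER_CUBIC),alpha=1.8)
A=f(im,300,190);B=f(t,335,175)
cv2.imwrite("pics/a1.png",np.vstack([cv2.resize(A,(430,298)),cv2.resize(B,(430,298))]))
print("tip px scene",px("scene",s["tool_pos"])-[235,145],"top",px("top",s["tool_pos"])-[270,130])
```

```text
[ 0.52320783 -0.059511    0.11078359] [-0.48696031 -0.0490068  -0.40048945] 0.0007974647731181058
tip px scene [75.99612128 29.27047838] top [56.83778735 51.17487446]
```

View pics/a1.png

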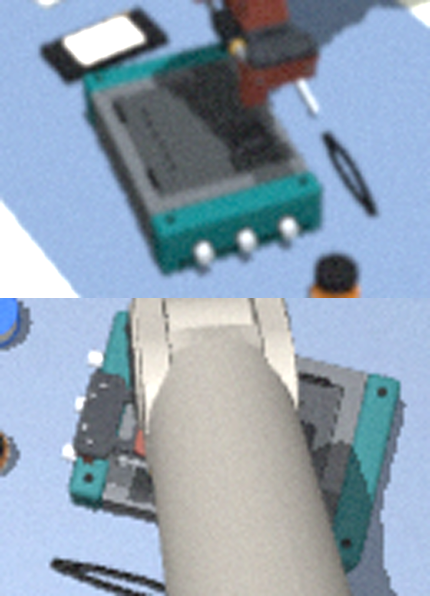

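The scene view puts the shut fingertips right above the dark button, so I'll descend to just above the surface with a small correction.

>>> jog_arm(steps=[{"tx":-0.05,"ty":-0.07,"tz":-0.3,"rx":0,"ry":0,"rz":0,"hand":0},{"tx":-0.05,"ty":-0.07,"tz":-0.6,"rx":0,"ry":0,"rz":0,"hand":0},{"tx":-0.05,"ty":-0.07,"tz":-0.9,"rx":0,"ry":0,"rz":0,"hand":0},{"tx":-0.05,"ty":-0.07,"tz":-1.0,"rx":0,"ry":0,"rz":0,"hand":0},{"tx":-0.05,"ty":-0.07,"tz":-1.1,"rx":0,"ry":0,"rz":0,"hand":0},{"tx":-0.05,"ty":-0.07,"tz":-1.1,"rx":0,"ry":0,"rz":0,"hand":0},{"tx":-0.05,"ty":-0.07,"tz":-1.1,"rx":0,"ry":0,"rz":0,"hand":0},{"tx":-0.05,"ty":-0.07,"tz":-1.1,"rx":0,"ry":0,"rz":0,"hand":0}])

```text
clock: 2.87
tool_pos: [0.5218, -0.0623, 0.0674]
tcp_rot: [-3.12, 0.341, -0.007]
contact_force: [-1.0, 0.4, 1.0]
opening: 0.0004
```

>>> jog_arm(steps=[{"tx":0,"ty":0,"tz":-0.02,"rx":0,"ry":0,"rz":0,"hand":0},{"tx":0,"ty":0,"tz":-0.04,"rx":0,"ry":0,"rz":0,"hand":0},{"tx":0,"ty":0,"tz":-0.06,"rx":0,"ry":0,"rz":0,"hand":0},{"tx":0,"ty":0,"tz":-0.08,"rx":0,"ry":0,"rz":0,"hand":0},{"tx":0,"ty":0,"tz":-0.1,"rx":0,"ry":0,"rz":0,"hand":0},{"tx":0,"ty":0,"tz":-0.12,"rx":0,"ry":0,"rz":0,"hand":0},{"tx":0,"ty":0,"tz":-0.13,"rx":0,"ry":0,"rz":0,"hand":0},{"tx":0,"ty":0,"tz":-0.13,"rx":0,"ry":0,"rz":0,"hand":0}])

```text
clock: 3.53
tool_pos: [0.5216, -0.0623, 0.0621]
tcp_rot: [-3.12, 0.341, -0.007]
contact_force: [1.3, -0.5, -0.6]
opening: 0.0008
```

>>> jog_arm(steps=[{"tx":0,"ty":0,"tz":-0.01,"rx":0,"ry":0,"rz":0,"hand":0},{"tx":0,"ty":0,"tz":-0.02,"rx":0,"ry":0,"rz":0,"hand":0},{"tx":0,"ty":0,"tz":-0.03,"rx":0,"ry":0,"rz":0,"hand":0},{"tx":0,"ty":0,"tz":-0.04,"rx":0,"ry":0,"rz":0,"hand":0},{"tx":0,"ty":0,"tz":-0.05,"rx":0,"ry":0,"rz":0,"hand":0},{"tx":0,"ty":0,"tz":-0.06,"rx":0,"ry":0,"rz":0,"hand":0},{"tx":0,"ty":0,"tz":-0.06,"rx":0,"ry":0,"rz":0,"hand":0},{"tx":0,"ty":0,"tz":-0.06,"rx":0,"ry":0,"rz":0,"hand":0}])

```text
clock: 4.2
tool_pos: [0.5217, -0.0623, 0.0598]
tcp_rot: [-3.12, 0.341, -0.007]
contact_force: [-0.8, -0.1, 3.4]
opening: 0.0007
```

>>> jog_arm(steps=[{"tx":0,"ty":0,"tz":-0.01,"rx":0,"ry":0,"rz":0,"hand":0},{"tx":0,"ty":0,"tz":-0.02,"rx":0,"ry":0,"rz":0,"hand":0},{"tx":0,"ty":0,"tz":-0.03,"rx":0,"ry":0,"rz":0,"hand":0},{"tx":0,"ty":0,"tz":-0.04,"rx":0,"ry":0,"rz":0,"hand":0},{"tx":0,"ty":0,"tz":-0.05,"rx":0,"ry":0,"rz":0,"hand":0},{"tx":0,"ty":0,"tz":-0.05,"rx":0,"ry":0,"rz":0,"hand":0},{"tx":0,"ty":0,"tz":-0.05,"rx":0,"ry":0,"rz":0,"hand":0},{"tx":0,"ty":0,"tz":-0.05,"rx":0,"ry":0,"rz":0,"hand":0}])

```text
clock: 4.87
tool_pos: [0.5217, -0.0623, 0.0578]
tcp_rot: [-3.12, 0.341, -0.007]
contact_force: [-1.7, -0.7, 3.7]
opening: 0.0006
```

The tip is below strip level with a soft force of about 3.5 N, so it is on the button. I'll press on gently.

>>> jog_arm(steps=[{"tx":0,"ty":0,"tz":-0.01,"rx":0,"ry":0,"rz":0,"hand":0},{"tx":0,"ty":0,"tz":-0.02,"rx":0,"ry":0,"rz":0,"hand":0},{"tx":0,"ty":0,"tz":-0.03,"rx":0,"ry":0,"rz":0,"hand":0},{"tx":0,"ty":0,"tz":-0.04,"rx":0,"ry":0,"rz":0,"hand":0},{"tx":0,"ty":0,"tz":-0.05,"rx":0,"ry":0,"rz":0,"hand":0},{"tx":0,"ty":0,"tz":-0.05,"rx":0,"ry":0,"rz":0,"hand":0},{"tx":0,"ty":0,"tz":-0.05,"rx":0,"ry":0,"rz":0,"hand":0},{"tx":0,"ty":0,"tz":-0.05,"rx":0,"ry":0,"rz":0,"hand":0}])

```text
clock: 5.53
tool_pos: [0.5217, -0.0623, 0.0559]
tcp_rot: [-3.12, 0.341, -0.007]
contact_force: [-2.3, 0.7, 3.5]
opening: 0.0004
```

Run:
```python
from h import *
im=cv2.cvtColor(snapshot("scene"),cv2.COLOR_RGB2BGR); s=state();print(s["tool_pos"],s["contact_force"])
cv2.imwrite("pics/a2.png",cv2.convertScaleAbs(cv2.resize(im[140:240,235:365],None,fx=5,fy=5,interpolation=cv2.INTER_CUBIC),alpha=1.8))
```

```text
[ 0.52168733 -0.06226385  0.05587256] [-1.00590738 -0.97276633  4.84340771]
```

View pics/a2.png

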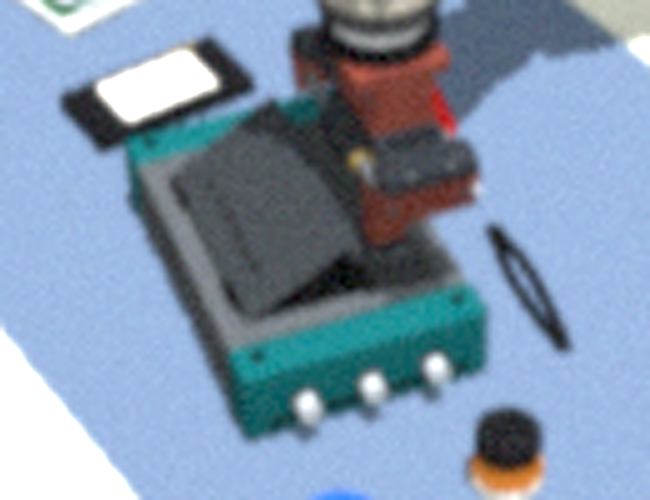

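The door has sprung up: its free edge is raised around (300,180)–(355,260) in the crop. I'll hold briefly, then retreat straight up and toward the robot.

>>> jog_arm(steps=[{"tx":0,"ty":0,"tz":0,"rx":0,"ry":0,"rz":0,"hand":0},{"tx":0,"ty":0,"tz":0,"rx":0,"ry":0,"rz":0,"hand":0},{"tx":0,"ty":0,"tz":0,"rx":0,"ry":0,"rz":0,"hand":0},{"tx":0,"ty":0,"tz":0.1,"rx":0,"ry":0,"rz":0,"hand":0},{"tx":0,"ty":0,"tz":0.3,"rx":0,"ry":0,"rz":0,"hand":0},{"tx":-0.1,"ty":0,"tz":0.7,"rx":0,"ry":0,"rz":0,"hand":0},{"tx":-0.2,"ty":0,"tz":1.2,"rx":0,"ry":0,"rz":0,"hand":0},{"tx":-0.3,"ty":0,"tz":1.8,"rx":0,"ry":0,"rz":0,"hand":0}])

```text
clock: 6.25
tool_pos: [0.5086, -0.0622, 0.1281]
tcp_rot: [-3.12, 0.341, -0.004]
contact_force: [0.3, -0.7, 0.3]
opening: 0.0001
```

>>> jog_arm(steps=[{"tx":0,"ty":0,"tz":0.6,"rx":0,"ry":0,"rz":0,"hand":0},{"tx":0,"ty":-0.4,"tz":1.2,"rx":0,"ry":0,"rz":0,"hand":0},{"tx":-0.1,"ty":-1.1,"tz":1.6,"rx":0,"ry":0,"rz":0,"hand":0},{"tx":-0.2,"ty":-2.0,"tz":1.8,"rx":0,"ry":0,"rz":0,"hand":0},{"tx":-0.3,"ty":-2.9,"tz":2.0,"rx":0,"ry":0,"rz":0,"hand":0},{"tx":-0.4,"ty":-3.8,"tz":2.0,"rx":0,"ry":0,"rz":0,"hand":0},{"tx":-0.5,"ty":-4.7,"tz":2.0,"rx":0,"ry":0,"rz":0,"hand":0},{"tx":-0.6,"ty":-5.5,"tz":2.0,"rx":0,"ry":0,"rz":0,"hand":0}])

```text
clock: 6.92
tool_pos: [0.4839, -0.2846, 0.2089]
tcp_rot: [-3.12, 0.343, -0.005]
contact_force: [0.8, 0.1, 1.7]
opening: 0.0004
```

>>> jog_arm(steps=[{"tx":0,"ty":-0.5,"tz":0,"rx":0,"ry":0,"rz":0,"hand":0},{"tx":0,"ty":-1.0,"tz":0,"rx":0,"ry":0,"rz":0,"hand":0},{"tx":0,"ty":-1.4,"tz":0,"rx":0,"ry":0,"rz":0,"hand":0},{"tx":0,"ty":-1.7,"tz":0,"rx":0,"ry":0,"rz":0,"hand":0},{"tx":0,"ty":-1.7,"tz":0,"rx":0,"ry":0,"rz":0,"hand":0},{"tx":0,"ty":-1.7,"tz":0,"rx":0,"ry":0,"rz":0,"hand":0},{"tx":0,"ty":-1.7,"tz":0,"rx":0,"ry":0,"rz":0,"hand":0},{"tx":0,"ty":-1.7,"tz":0,"rx":0,"ry":0,"rz":0,"hand":0}])

```text
clock: 7.58
tool_pos: [0.4844, -0.351, 0.2089]
tcp_rot: [-3.12, 0.339, -0.005]
contact_force: [0.4, -0.4, 1.2]
opening: 0.0004
```

Run:
```python
from h import *
im=snapshot("scene")[:,:,::-1]; t=snapshot("top")[:,:,::-1]; s=state();print(s["clock"],s["tool_pos"],s["contact_force"])
r=lambda i:cv2.convertScaleAbs(cv2.resize(np.ascontiguousarray(i),(560,290),interpolation=cv2.INTER_CUBIC),alpha=1.6)
cv2.imwrite("pics/a3.png",np.vstack([r(im[110:270,190:400]),r(t[110:290,240:520])]))
hsv=cv2.cvtColor(np.ascontiguousarray(t),cv2.COLOR_BGR2HSV)
m=cv2.inRange(hsv,(80,120,40),(97,255,255)); m[:, :280]=0; m[:,400:]=0; m[:125]=0;m[220:]=0
for c in cv2.findContours(m,cv2.RETR_EXTERNAL,cv2.CHAIN_APPROX_NONE)[0]:
    if cv2.contourArea(c)>50: print(cv2.minAreaRect(c))
```

```text
7.6833 [ 0.48430283 -0.35144459  0.20898678] [-0.54249387 -0.12449259  0.44385356]
((379.294189453125, 182.43191528320312), (9.99229907989502, 59.431671142578125), 13.535857200622559)
((302.0664367675781, 162.7510528564453), (9.533516883850098, 58.7470817565918), 14.931416511535645)
```

View pics/a3.png

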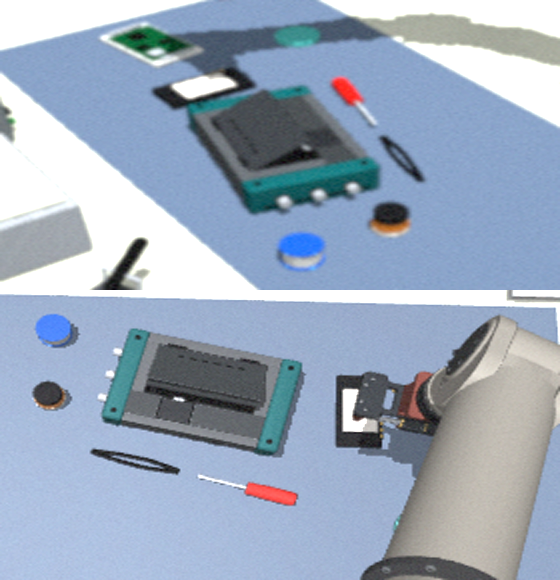

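The door stands ajar, the scope hasn't moved, the bystanders are in place, and the arm is clear and high above everything. I'll hand it in.

```bash
python3 -c "
from rig import *
print(hand_in())"
```

```text
the job is handed in; nothing more can be done
None
```

The battery door has sprung open and is standing ajar on its own spring. The job was handed in after about 7.7 s on the robot's clock; it gave no verdict.

- **Finding the button:** I saw it in the top image, about 29 mm towards +y from the middle of the strip. I went straight down over it with shut fingertips and didn't sweep along the strip.
- **Pressing:** There was no contact at strip level, then a soft push of 3–5 N from just below it. I pressed to a tip height of about 56 mm, roughly 4 mm of travel, and the image showed the door up. I held briefly, then moved up and away.
- **Last checks:** The images show the door ajar. The scope's end caps are within about half a pixel (1–2 mm) of where they started. The bystanders I could see are in place; the last image did not show the screw tray, and the arm hid part of the teal lid. The tool is clear at about 0.21 m height, with only noise on the force reading.
- **Not measured:** I judged the door angle and the button's return only by eye. My image estimate put the button at scope x -44 mm, where the description gives -48. I aimed at about -47, which left enough margin on the pad.

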